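Stow the multimeter in its cubby bay and slide the cover across

TASK

Put the yellow multimeter away in its own bay of the green cubby, the bay with the yellow tag on its roof: move the sliding cover out of the way, slide the meter into the bay, face up, until it stops against the back, then slide the cover fully across in front of it. The meter's battery door is loose, so slide it along the bench and never lift or tip it, and leave the grey meter, the circuit board, the wire spool and the screwdriver where they are.

Things in the scene. Friction and masses are not known exactly. Their poses are not given: they have to be found in the camera images.
- cubby: Green steel cubby fixed on the bench; origin on the bench surface. In its frame (mm): y -94 to 94, x -66 to 78, roof top z 50. Open front faces -x. Two bays, centre lines y = -44 and 44, each 76 wide, 46 high, 132 deep: roof front edge x = -66, inner back wall x = 66. The bench is the bays' floor (no sill). Walls 12 wide with rounded front edges.
- cover (a joint): Bent aluminium cover, 84 mm wide, sliding along cubby y: flange on the roof (cubby x -91 to -29 mm, top z 56) and skirt before the mouth (x -91 to -88, z 6 to 56). 0 m: fully over the bay at cubby y = -44 mm; 0.088 m: fully over the bay at +44 mm; end stops at both. Friction under 2 N; stays where left.
- cover_grip (a point): Centre of the black finger grip standing upright on the cover's flange: 30 mm (cubby x) by 12 mm (cubby y) by 24 mm tall, top 80 mm above the bench; at cubby x = -58 mm and at the middle of the cover's width. Axes as the cubby's.
- tag: Flat yellow tag, 28 x 50 x 2 mm, fixed on the cubby roof over the yellow meter's bay (either bay). Origin: centre of its underside, 50 mm above the bench, on the bay's centre line at cubby x = -6 mm. Axes as the cubby's. When the yellow meter is against the back wall, its centre is 2 mm to the tag's +x side.
- meter_center (a point): Centre of the yellow multimeter, 140 mm long (its x, display end +x), 62 mm wide (its y), 30 mm high plus a 5 mm dial, lying face up on the bench, point 15 mm above its underside, about 0.28 kg. Either end may go in first. Against the back wall its outer end stands 8 mm out of the roof edge, 14 mm behind the cover's skirt.
- grey_meter_center (a point): Centre of the grey multimeter already stowed in the other bay, same size as the yellow one. Leave it alone.
- board_center (a point): Training circuit board, 110 x 160 mm, 26 mm high, centre, 12 mm up. Leave it alone.
- spool_center (a point): Red wire spool, 60 mm across, 40 mm high, centre, 20 mm up. Leave it alone.
- driver_grip (a point): Handle of a 180 mm screwdriver lying on the bench. Leave it alone.

How it is judged:
On the way:
1. the yellow meter is fully home in the tagged bay (x of meter_center in the frame of tag between -0.01 and 0.012 m and y of meter_center in the frame of tag between -0.014 and 0.014 m and height (world z) of meter_center below 0.022 m and angle between meter_center's own z axis and vertical below 0.12 rad and angle between the x axis of meter_center and the x axis of tag, either way round below 0.15 rad), for 0.2 s.
At the end, for the whole second after the job is handed in: The yellow meter lies flat, face up, in the tagged bay on its centre line (within 14 mm), its inner end within 12 mm of the back wall, and the cover stands fully in front of that bay (centred on it within 6 mm) (all of step 1 and y of cover_grip in the frame of tag between -0.006 and 0.006 m); the robot touches nothing.
It fails at once if the yellow meter is lifted more than 15 mm off the bench (height (world z) of meter_center above 0.03 m).
It fails at once if the yellow meter is tipped more than about 17 degrees (angle between meter_center's own z axis and vertical above 0.3 rad).
It fails at once if the grey meter is shifted more than 15 mm (distance of grey_meter_center from where it was at the start of the episode above 0.015 m).
It fails at once if the circuit board, wire spool or screwdriver is shifted more than 20 mm (distance of any of board_center, spool_center, driver_grip from where it was at the start of the episode above 0.02 m).
It also fails if it takes over 72 s, if anything falls off the work surface, if the arm or the gripper's body presses on something with over 40 N, if the wrist force passes 120 N, or if a joint passes its speed limit or range.

ROBOT

A 6-joint arm with a two-finger parallel gripper is mounted at the origin on the work surface. World frame = base frame: x ahead of the robot, y to its left, z up, the work surface at z = 0. Lengths are in m, angles in rad, forces in N, time in s.
With the tool pointing down it reaches from about 0.25 to 0.775 m from the base axis. Payload 4 kg.
Tool frame: the origin (TCP) lies at the very end of the fingers, on their centre line; the grasp point (between the pads) lies 19 mm behind it; z points along the fingers, y is the line along which they close (so a half turn about z gives the same grasp; the last joint's range is limited). The gripper opens to 94 mm and grips with 3 to 60 N. Pads are 16 mm wide; open, the fingers measure 119 mm over their backs; the gripper's body (75 mm by 177 mm) begins 78 mm behind the grasp point.
Start: joints at [1.082, 0.087, 1.371, -0, 1.684, -0.103], TCP at [0.207, 0.51, 0.206] pointing down, gripper open.
Joint ranges: [-3.1, 3.1], [-0.76, 2.03], [0.27, 2.55], [-1.08, 4.22], [0.17, 2.65], [-2.57, 2.57]. Speed limits (rad/s): [2.79, 2.79, 3.14, 3.14, 3.14, 3.14].

INTERFACE

Orientations are given as [roll, pitch, yaw] about the fixed x, y, z axes, in that order (R = Rz(yaw) Ry(pitch) Rx(roll)).
In Python, from bench import robot gives the robot as it stands. The module is installed in compiled form; this text tells all that it offers.
- The arm moves only by the tool move_arm, never from a script. Its argument "deltas" is one flat list of numbers, 7 for each row, row after row: the turn, a rotation vector about the tool's x, y, z in rad, then the shift along the tool's x, y, z in cm, then the closure, from -1 (fully open) to 1 (shut). A call has 1 to 8 rows; each row is the pose to reach, as a shift and turn from the pose commanded when the call began, along the tool's axes at that moment; what a row does not reach only later rows make up. A row lasts 1/10 s, in which the tool goes at most 50 mm and 8.59 degrees, less where a joint would pass 70% of its speed; a pose out of reach is approached as far as the arm can. A call with a gripper value outside its range is refused whole. The fingers move at their own pace and stop on an object; the grip force is fixed at half the most. Time passes only in rows, so rows that repeat a pose let the fingers close. It gives the time, the measured TCP pose, the force, the opening and the grip force at its end, in the units of the state.
- robot.get_obs(): the state, without advancing time (a new reading comes with each control period).
- robot.snapshot(name): name is "scene" or "top" or "wrist"; returns a dict with "image" (400x640x3 uint8, red, green, blue), "depth" (400x640 float32, m along the optical axis (not along the pixel's ray), 0 where there is no reading), "fov_y" (degrees; the focal length in pixels is half the picture's height over the tangent of half this angle, whatever the lens; pixels are square), "cx", "cy" (the principal point, pixels), "origin" and "orientation" of the camera in the world; the wrist camera has in their place "T_tool_cam" (4x4, takes a point from camera to tool coordinates, whose origin is the TCP and whose axes are the flange's). Camera axes: x right, y up, looking along -z (the intrinsics and any distortion apply to the point x, -y, -z); pixel columns grow to the right and rows downward; lengths in m; the calibration is good to about 2 mm. A picture is of the moment at which its call begins: read the wrist's pose just before it.
- robot.close_job(): hands the job in; it is judged then, once.
The state is a dict: "time": time; "joint_positions": joint angles; "qvel": joint speeds; "joint_torque": joint torques, N m; "tool_pos": TCP position; "ee_rot": TCP orientation; "wrist_force": force on the tool from outside, world axes, zero at the start; "wrist_torque": the same for the moment, N m; "width": finger opening in m; "finger_force": force on a finger pad.
Only numpy, scipy, OpenCV 4.12 (cv2) and the standard library are available. Lean on these libraries where they do the work, as an engineer would, in place of code of your own. Each camera call takes 0.05 s, during which the arm holds its last target. There are 200 camera calls.

## Working session

There is one attempt and no reset: what is moved stays moved. The work goes in short steps, Python scripts to look and compute and a tool call to move; the robot and the scene stay as the last step left them, time stands still between calls to the robot, and variables do not carry over. Pictures are saved under pics/ and viewed, at most 10 in all, crops included, and the job is handed in when it is done.

Besides the shell and the picture viewer there is one more tool, called after ">>>" by a JSON object that holds its "api" and its "payload", one argument or row to a line. move_arm: Moves the arm, as the interface text tells. Its arguments: {"type":"object","properties":{"deltas":{"type":"array","items":{"type":"number"}}},"required":["deltas"]}

```bash
mkdir -p pics
cat > h.py <<'E'
import numpy as np, cv2
from scipy.spatial.transform import Rotation as R
from bench import robot
def snap(n):
    o=robot.get_obs(); s=robot.snapshot(n); s['obs']=o
    if n=='wrist':
        T=np.eye(4); T[:3,3]=o['tool_pos']; T[:3,:3]=rot(o['ee_rot']).as_matrix()
        M=T@np.array(s['T_tool_cam']); s['C']=M[:3,3]; s['M']=M[:3,:3]
    else:
        s['C']=np.array(s['origin']); q=np.array(s['orientation'])
        s['M']=q if q.shape==(3,3) else rot(q).as_matrix()
    return s
def rot(e): 
    e=np.array(e); return R.from_euler('xyz',e) if e.size==3 else (R.from_matrix(e) if e.size==9 else R.from_quat(e))
def ray(s,uv,z):
    uv=np.atleast_2d(uv).astype(float); f=200/np.tan(np.radians(s['fov_y'])/2)
    d=np.c_[(uv[:,0]-s['cx'])/f,-(uv[:,1]-s['cy'])/f,-np.ones(len(uv))]@s['M'].T
    return s['C']+d*((z-s['C'][2])/d[:,2])[:,None]
def cloud(s):
    f=200/np.tan(np.radians(s['fov_y'])/2); v,u=np.mgrid[:400,:640]; d=s['depth']
    p=np.stack([(u-s['cx'])/f*d,-(v-s['cy'])/f*d,-d],-1)
    return p@s['M'].T+s['C']
def save(s,n): cv2.imwrite('pics/'+n,s['image'][:,:,::-1])
E
python3 - <<'E'
from h import *
for n in('top','scene'):
    s=snap(n); save(s,n+'0.png'); print(n,{k:v for k,v in s.items() if k not in('image','depth','obs')})
print(s['obs'])
E
```

```text
top {'fov_y': 50.66576076989037, 'cx': 318.2187980286245, 'cy': 192.26850352648688, 'origin': array([0.43973   , 0.10966545, 0.91159645]), 'orientation': array([ 2.12773428e-01, -1.23324779e-03, -1.57443093e+00]), 'C': array([0.43973   , 0.10966545, 0.91159645]), 'M': array([[-0.00363459,  0.9774435 , -0.21116582],
       [-0.99999263, -0.00329221,  0.00197295],
       [ 0.00123325,  0.21117143,  0.97744826]])}
scene {'fov_y': 45.27359689175614, 'cx': 324.0263403386815, 'cy': 202.52290991755038, 'origin': array([ 0.99961863, -0.46050536,  0.93244017]), 'orientation': array([0.68292637, 0.01294459, 0.55413391]), 'C': array([ 0.99961863, -0.46050536,  0.93244017]), 'M': array([[ 0.85028526, -0.40124793,  0.34060986],
       [ 0.52616293,  0.66394487, -0.53134714],
       [-0.01294423,  0.63101293,  0.77566432]])}
{'time': 0.05, 'joint_positions': array([ 1.08191890e+00,  8.79284200e-02,  1.37222503e+00, -3.68328419e-06,
        1.68359657e+00, -1.03093429e-01]), 'qvel': array([-1.07357624e-03, -2.76835798e-03, -4.92874161e-05,  8.51448002e-04,
       -6.03739992e-04,  1.28036902e-03]), 'joint_torque': array([ 1.66632421e-03, -3.41541910e+01, -3.03593874e+01,  7.20149721e-02,
        3.06390692e-02, -1.04853148e-04]), 'tool_pos': array([0.20670346, 0.50909538, 0.20433353]), 'ee_rot': array([-3.13944636e+00, -2.18375434e-04,  2.75580801e+00]), 'wrist_force': array([-0.14998346,  0.23268097,  0.74070058]), 'wrist_torque': array([0.00160374, 0.02534336, 0.03439808]), 'finger_force': 0.0, 'width': 0.094021498077691}
```

View pics/top0.png

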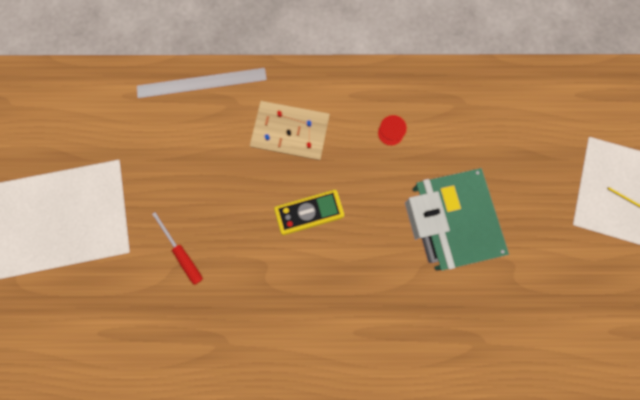

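View pics/scene0.png

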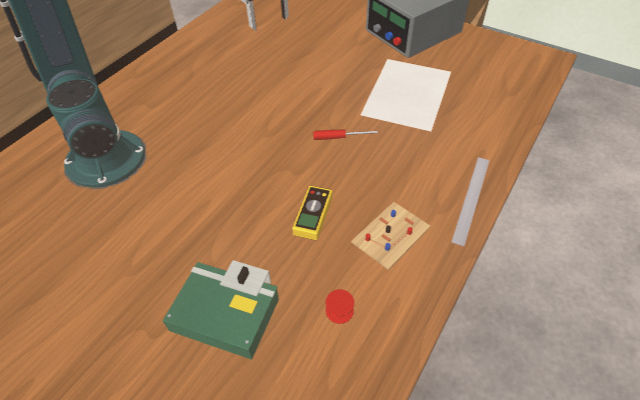

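The top view shows the yellow meter at (310,212) and the cubby at (458,220) with its mouth facing left. The tag is at (451,198), the cover with its black grip at (431,213) over the tagged bay, the board at (290,130), the spool at (392,130) and the screwdriver at (180,250).

```bash
cat > m.py <<'E'
from h import *
def rect(s,m,z):
    c=max(cv2.findContours(m.astype(np.uint8),cv2.RETR_EXTERNAL,cv2.CHAIN_APPROX_NONE)[0],key=cv2.contourArea)[:,0]
    p=ray(s,cv2.convexHull(c.astype(np.int32))[:,0],z)[:,:2]
    (cx,cy),(w,h),a=cv2.minAreaRect((p*1000).astype(np.float32))
    if w<h: w,h,a=h,w,a+90
    return np.round([cx,cy,w,h,(a+90)%180-90],1)
def hsv(s): return cv2.cvtColor(s['image'],cv2.COLOR_RGB2HSV)
def yellow(s,box):
    h=hsv(s); m=(h[...,0]>22)&(h[...,0]<33)&(h[...,1]>150)&(h[...,2]>120); k=np.zeros_like(m); x0,x1,y0,y1=box; k[y0:y1,x0:x1]=m[y0:y1,x0:x1]; return k
E
python3 - <<'E'
from m import *
s=snap('top')
print('meter',rect(s,yellow(s,(250,370,170,250)),.03))
print('tag',rect(s,yellow(s,(430,480,170,230)),.052))
h=hsv(s)
g=(h[...,0]>60)&(h[...,0]<90)&(h[...,1]>80); g[:,:400]=0; g[:,530:]=0
print('roof',rect(s,g,.05))
k=np.zeros_like(g); k[190:240,412:448]=(h[190:240,412:448,2]<70)
print('grip',rect(s,k,.08),k.sum())
P=cloud(s)
print('roofz',np.median(P[200:240,470:490,2]), 'meterz',np.median(P[205:215,300:315,2]))
m=g&(abs(P[...,2]-.05)<.006); print('roofdepth', rect(s,m,.05))
w=(h[...,1]<40)&(h[...,2]>120); w[:,:400]=0;w[:,455:]=0; w[:180]=0;w[270:]=0
ys,xs=np.where(w&(abs(P[...,2]-.056)<.004)); print('flange pts',len(xs))
for n,mm in(('spool',(h[...,0]<6)&(h[...,1]>180)),):
    mm[:,:370]=0; print(n,rect(s,mm,.04))
w=snap('wrist'); save(w,'w0.png')
E
```

```text
meter [588.2 127.7 138.5  62.7 -73.7]
tag [ 612.  -166.2   50.    28.3   12.5]
roof [ 574.8 -201.1  180.3  107.8   12.7]
grip [ 577.4 -117.7   28.2    7.2  -76.2] 59
roofz 0.0484386288571218 meterz 0.03293903459401143
roofdepth [ 574.8 -201.1  180.3  107.8   12.7]
flange pts 1191
spool [767.1 -52.6  68.4  54.5 -27.5]
```

```bash
cat > go.py <<'E'
from h import *
def go(xyz,yaw_y,o=None):
    "tool deltas to put the TCP at xyz (m), straight down, tool y along world angle yaw_y (deg, mod 180)"
    o=o or robot.get_obs(); r=rot(o['ee_rot']); best=None
    for k in(0,180):
        t=R.from_euler('xyz',[np.pi,0,np.radians(yaw_y+90+k)]); v=(r.inv()*t).as_rotvec()
        if best is None or np.linalg.norm(v)<np.linalg.norm(best): best=v
    print('turn',best.round(4),'cm',(r.inv().apply(np.array(xyz)-o['tool_pos'])*100).round(2),'q',o['joint_positions'].round(2))
E
python3 -c "
from go import *
go([.577,-.118,.19],12.7)"
```

```text
turn [-1.300e-03  6.000e-04  9.633e-01] cm [-57.9  -44.18   1.53] q [ 1.08  0.09  1.37 -0.    1.68 -0.1 ]
```

>>> {"api": "move_arm", "payload": {
  "deltas": [0, 0, 0.15, -7.24, -5.5, 0.2, -1, 0, 0, 0.3, -14.5, -11, 0.4, -1, 0, 0, 0.45, -21.7, -16.6, 0.6, -1, 0, 0, 0.6, -29, -22.1, 0.8, -1, 0, 0, 0.75, -36.2, -27.6, 1, -1, 0, 0, 0.85, -43.4, -33.1, 1.2, -1, 0, 0, 0.96, -50.7, -38.7, 1.4, -1, 0, 0, 0.963, -57.9, -44.2, 1.5, -1]
}}

```text
time: 1.0
tool_pos: [0.4108, 0.1634, 0.1968]
ee_rot: [3.141, -0.0, 1.791]
wrist_force: [0.6, 0.4, 0.3]
width: 0.0942
finger_force: 0.0
```

>>> {"api": "move_arm", "payload": {
  "deltas": [0, 0, 0, 0, 0, 0, -1, 0, 0, 0, 0, 0, 0, -1, 0, 0, 0, 0, 0, 0, -1, 0, 0, 0, 0, 0, 0, -1]
}}

```text
time: 1.4
tool_pos: [0.4096, 0.1666, 0.1968]
ee_rot: [-3.142, -0.0, 1.796]
wrist_force: [-0.3, 0.1, -0.6]
width: 0.0943
finger_force: 0.0
```

```bash
python3 -c "
from go import *
go([.577,-.118,.19],12.7); w=snap('wrist'); save(w,'w1.png'); print(w['C'],w['M'].round(2))"
```

```text
turn [-0.     -0.0004  0.0031] cm [-31.47   9.97   0.67] q [ 0.26 -0.15  1.62  0.    1.67  0.03]
[0.39316575 0.23946969 0.37556418] [[ 0.97 -0.22 -0.06]
 [ 0.22  0.94  0.25]
 [ 0.   -0.26  0.97]]
```

View pics/w1.png

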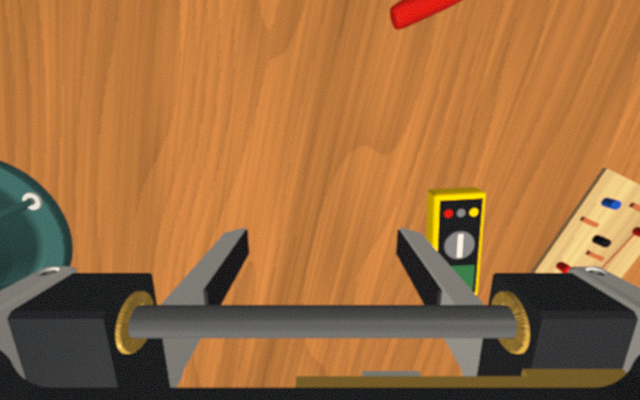

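The wrist picture shows the meter at (458,240) to the right of the fingers, the board at (600,235), and the fingertips near row 235. The arm stopped part of the way, so I'm carrying on.

>>> {"api": "move_arm", "payload": {
  "deltas": [0, 0, 0, -4.5, 1.4, 0.1, -1, 0, 0, 0, -9, 2.8, 0.2, -1, 0, 0, 0, -13.5, 4.3, 0.3, -1, 0, 0, 0, -18, 5.7, 0.4, -1, 0, 0, 0, -22.5, 7.1, 0.5, -1, 0, 0, 0, -27, 8.5, 0.6, -1, 0, 0, 0, -31.5, 10, 0.7, -1, 0, 0, 0, -31.5, 10, 0.7, -1]
}}

```text
time: 2.25
tool_pos: [0.5789, -0.1232, 0.1876]
ee_rot: [-3.139, 0.001, 1.79]
wrist_force: [0.4, -0.2, -0.9]
width: 0.0943
finger_force: 0.0
```

>>> {"api": "move_arm", "payload": {
  "deltas": [0, 0, 0, 0, 0, 0, -1, 0, 0, 0, 0, 0, 0, -1, 0, 0, 0, 0, 0, 0, -1]
}}

```text
time: 2.55
tool_pos: [0.577, -0.1182, 0.1905]
ee_rot: [3.141, 0.0, 1.795]
wrist_force: [-0.1, 0.8, 0.8]
width: 0.0939
finger_force: 0.0
```

```bash
python3 -c "
from m import *; from go import go
go([.577,-.118,.19],12.7); w=snap('wrist'); save(w,'w2.png'); print(w['C'])
h=hsv(w);P=cloud(w)
k=(h[...,2]<70)&(abs(P[...,2]-.079)<.006)&(np.hypot(P[...,0]-.577,P[...,1]+.118)<.04)
print(k.sum(),rect(w,k,.08))
f=(h[...,1]<60)&(abs(P[...,2]-.055)<.005)
print(rect(w,f,.056),f.sum())"
```

```text
turn [0.0008 0.0001 0.0029] cm [0.02 0.01 0.05] q [-0.3   0.18  1.3   0.    1.66 -0.52]
[ 0.56037053 -0.04520768  0.36915696]
252 [ 578.5 -119.2   27.5    8.   -77.2]
[ 557.6 -123.8  185.3   63.4   12.8] 5241
```

View pics/w2.png

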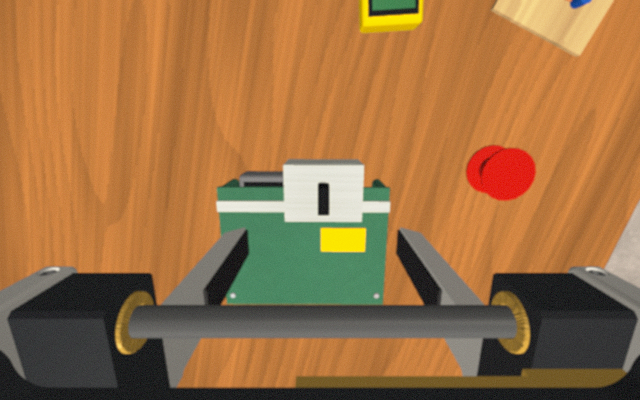

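The wrist view shows the grip at (323,198), centred between the fingers, the tag at (343,240), and the skirt and flange at (323,190). Next I descend and close on the grip.

>>> {"api": "move_arm", "payload": {
  "deltas": [0, 0, 0, 0, 0.1, 4, -1, 0, 0, 0, 0, 0.1, 8, -1, 0, 0, 0, 0, 0.1, 11, -0.3, 0, 0, 0, 0, 0.1, 12.8, 0, 0, 0, 0, 0, 0.1, 12.8, 1, 0, 0, 0, 0, 0.1, 12.8, 1, 0, 0, 0, 0, 0.1, 12.8, 1, 0, 0, 0, 0, 0.1, 12.8, 1]
}}

```text
time: 3.4
tool_pos: [0.5793, -0.1199, 0.0639]
ee_rot: [3.139, 0.002, 1.793]
wrist_force: [0.0, -0.1, 0.2]
width: 0.0493
finger_force: 0.0
```

>>> {"api": "move_arm", "payload": {
  "deltas": [0, 0, 0, 0, 0, 0, 1, 0, 0, 0, 0, 0, 0, 1, 0, 0, 0, 0, 0, 0, 1, 0, 0, 0, 0, 0, 0, 1]
}}

```text
time: 3.8
tool_pos: [0.5782, -0.1198, 0.0619]
ee_rot: [3.141, -0.0, 1.793]
wrist_force: [0.3, -0.1, 0.5]
width: 0.0177
finger_force: 0.0
```

```bash
python3 -c "
from m import *
o=robot.get_obs(); r=rot(o['ee_rot']).as_matrix(); print(o['tool_pos'],o['width'],o['wrist_force'],o['finger_force'],'tool y axis',r[:,1])"
```

```text
[ 0.5781919  -0.11984036  0.06187629] 0.01770835307729958 [ 0.25505772 -0.0810981   0.47996063] 0.0 tool y axis [9.75475812e-01 2.20106613e-01 1.36918228e-04]
```

>>> {"api": "move_arm", "payload": {
  "deltas": [0, 0, 0, 0, 0, 0, 1, 0, 0, 0, 0, 0, 0, 1, 0, 0, 0, 0, -1, 0, 1, 0, 0, 0, 0, -2.5, 0, 1, 0, 0, 0, 0, -4, 0, 1, 0, 0, 0, 0, -5.5, 0, 1, 0, 0, 0, 0, -6.2, 0, 1, 0, 0, 0, 0, -6.2, 0, 1]
}}

```text
time: 4.6
tool_pos: [0.5163, -0.1337, 0.0617]
ee_rot: [-3.14, -0.0, 1.792]
wrist_force: [-2.0, -1.4, -0.7]
width: 0.0117
finger_force: 30.0
```

>>> {"api": "move_arm", "payload": {
  "deltas": [0, 0, 0, 0, 0, 0, 1, 0, 0, 0, 0, -0.2, 0, 1, 0, 0, 0, 0, -0.4, 0, 1, 0, 0, 0, 0, -0.4, 0, 1, 0, 0, 0, 0, -0.4, 0, 1]
}}

```text
time: 5.1
tool_pos: [0.5143, -0.1342, 0.0618]
ee_rot: [3.141, -0.0, 1.793]
wrist_force: [2.8, -0.6, -2.5]
width: 0.0118
finger_force: 30.0
```

>>> {"api": "move_arm", "payload": {
  "deltas": [0, 0, 0, 0, 0.2, 0, 0.5, 0, 0, 0, 0, 0.2, 0, 0.3, 0, 0, 0, 0, 0.2, 0, 0.3, 0, 0, 0, 0, 0.2, 0, 0.3, 0, 0, 0, 0, 0.2, -4, 0.3, 0, 0, 0, 0, 0.2, -8, 0, 0, 0, 0, 0, 0.2, -12, -1, 0, 0, 0, 0, 0.2, -14, -1]
}}

```text
time: 5.9
tool_pos: [0.517, -0.1344, 0.2065]
ee_rot: [3.136, 0.004, 1.793]
wrist_force: [0.4, -1.4, -0.0]
width: 0.0534
finger_force: 0.0
```

```bash
python3 -c "
from go import *
go([.573,.1805,.20],16.3)"
```

```text
turn [ 0.0053  0.0037 -0.0625] cm [29.49 12.39  0.61] q [-0.36  0.05  1.41  0.    1.68 -0.58]
```

>>> {"api": "move_arm", "payload": {
  "deltas": [0, 0, -0.02, 4.2, 1.8, 0, -1, 0, 0, -0.03, 8.4, 3.5, 0, -1, 0, 0, -0.04, 12.6, 5.3, 0, -1, 0, 0, -0.05, 16.8, 7.1, 0, -1, 0, 0, -0.06, 21, 8.9, 0, -1, 0, 0, -0.0625, 25.2, 10.6, 0, -1, 0, 0, -0.0625, 29.5, 12.4, 0, -1, 0, 0, -0.0625, 29.5, 12.4, 0, -1]
}}

```text
time: 6.7
tool_pos: [0.5714, 0.1865, 0.2011]
ee_rot: [-3.141, -0.002, 1.862]
wrist_force: [-0.1, -0.5, 0.0]
width: 0.0939
finger_force: 0.0
```

>>> {"api": "move_arm", "payload": {
  "deltas": [0, 0, 0, 0, 0, 0, -1, 0, 0, 0, 0, 0, 0, -1, 0, 0, 0, 0, 0, 0, -1]
}}

```text
time: 7.0
tool_pos: [0.5718, 0.1797, 0.202]
ee_rot: [3.141, 0.0, 1.853]
wrist_force: [-0.8, 0.0, -0.6]
width: 0.0943
finger_force: 0.0
```

```bash
python3 -c "
from m import *; from go import go
w=snap('wrist'); save(w,'w3.png')
h=hsv(w);m=(h[...,0]>22)&(h[...,0]<33)&(h[...,1]>150)&(h[...,2]>120); P=cloud(w); m&=(P[...,2]>.024)&(P[...,2]<.045)
print('w',rect(w,m,.03),m.sum()); 
s=snap('top'); print('grip?')
h=hsv(s); k=np.zeros(h.shape[:2],bool); k[190:260,405:448]=(h[190:260,405:448,2]<60)&(abs(cloud(s)[190:260,405:448,2]-.08)<.008)
print(rect(s,k,.08),k.sum()); go([.573,.1805,.20],16.3)"
```

```text
w [589.2 129.6 137.5  59.9 -73.8] 1565
grip?
[ 514.4 -132.4   25.8    5.1  -76.4] 38
turn [ 0.0003  0.0001 -0.0021] cm [0.04 0.13 0.21] q [ 0.21  0.2   1.25 -0.    1.69 -0.07]
```

View pics/w3.png

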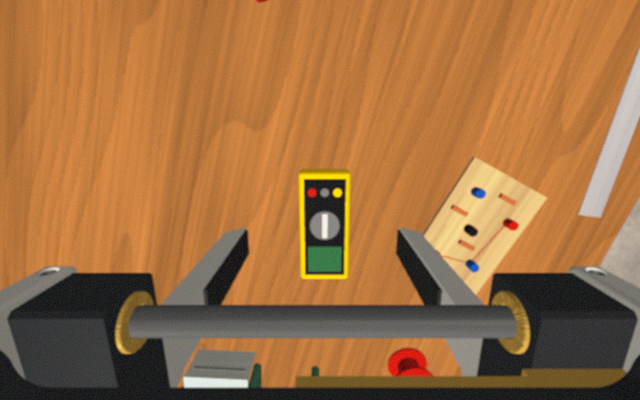

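The wrist view shows the meter centred between the fingers at (325,225), with the board clear at (485,220). Descending around its outer end.

>>> {"api": "move_arm", "payload": {
  "deltas": [0, 0, 0, 0.15, 0.2, 4.5, -1, 0, 0, 0, 0.15, 0.2, 9, -1, 0, 0, 0, 0.15, 0.2, 13, -1, 0, 0, 0, 0.15, 0.2, 16, -1, 0, 0, 0, 0.15, 0.2, 18, -1, 0, 0, 0, 0.15, 0.2, 19.5, -1, 0, 0, 0, 0.15, 0.2, 19.5, -1, 0, 0, 0, 0.15, 0.2, 19.5, -1]
}}

```text
time: 7.9
tool_pos: [0.574, 0.183, 0.0077]
ee_rot: [3.14, 0.0, 1.855]
wrist_force: [0.2, 0.4, 0.2]
width: 0.0938
finger_force: 0.0
```

>>> {"api": "move_arm", "payload": {
  "deltas": [0, 0, 0, 0, 0, 0, 0.5, 0, 0, 0, 0, 0, 0, 0.5, 0, 0, 0, 0, 0, 0, 0.5, 0, 0, 0, 0, 0, 0, 0.5, 0, 0, 0, 0, 0, 0, 0.5, 0, 0, 0, 0, 0, 0, 0.5]
}}

```text
time: 8.5
tool_pos: [0.5735, 0.1833, 0.0074]
ee_rot: [3.141, -0.0, 1.855]
wrist_force: [-0.4, -0.2, 1.4]
width: 0.0615
finger_force: 30.0
```

```bash
python3 -c "
from go import *
o=robot.get_obs(); print(o['tool_pos'],o['width'],o['finger_force'])
e=np.array([np.cos(np.radians(-77.3)),np.sin(np.radians(-77.3))]); n=np.array([-e[1],e[0]])
tag=np.array([.5145,-.134])+58*e/1e3+44*n/1e3+44*n/1e3-6*e/1e3  # from grip at stop
print('tag',tag); org=tag+6e-3*e-44e-3*n
for cx in(-.18,-.105): p=org+cx*e+.044*n; go([*p,.006],12.7)"
```

```text
[0.57354104 0.18330899 0.00735134] 0.06147811015169228 29.999371469020844
tag [ 0.61177904 -0.16538133]
turn [ 0.0009 -0.      0.0629] cm [-17.17  -5.03   0.13] q [ 0.22  0.32  1.5   0.    1.32 -0.07]
turn [ 0.0009 -0.      0.0629] cm [-24.66  -5.5    0.13] q [ 0.22  0.32  1.5   0.    1.32 -0.07]
```

>>> {"api": "move_arm", "payload": {
  "deltas": [0, 0, 0.01, -2, -0.7, 0, 0.5, 0, 0, 0.02, -4.5, -1.5, 0, 0.5, 0, 0, 0.03, -7, -2.3, 0, 0.5, 0, 0, 0.045, -9.5, -3.2, 0, 0.5, 0, 0, 0.055, -12, -4, 0, 0.5, 0, 0, 0.063, -14, -4.7, 0, 0.5, 0, 0, 0.063, -15.2, -4.9, 0, 0.5, 0, 0, 0.063, -15.2, -4.9, 0, 0.5]
}}

```text
time: 9.3
tool_pos: [0.5694, 0.0215, 0.0073]
ee_rot: [3.141, 0.002, 1.791]
wrist_force: [0.0, -4.1, 3.3]
width: 0.0615
finger_force: 30.0
```

>>> {"api": "move_arm", "payload": {
  "deltas": [0, 0, 0, 0, 0, 0, 0.5, 0, 0, 0, 0, 0, 0, 0.5, 0, 0, 0, 0, 0, 0, 0.5]
}}

```text
time: 9.6
tool_pos: [0.5695, 0.0235, 0.0073]
ee_rot: [3.141, 0.001, 1.793]
wrist_force: [0.6, -2.9, 3.2]
width: 0.0619
finger_force: 30.0
```

```bash
cat > chk.py <<'E'
from m import *; from go import go
e=np.array([np.cos(np.radians(-77.3)),np.sin(np.radians(-77.3))]); n=np.array([-e[1],e[0]]); tag=np.array([.6119,-.1656]); org=tag+6e-3*e-44e-3*n
def cub(p): d=np.array(p)[:2]-org; return (np.array([d@e,d@n])*1e3).round(1)
def at(cx,cy,z): p=org+cx*e/1e3+cy*n/1e3; go([*p,z],12.7)
o=robot.get_obs(); print('tcp cubby',cub(o['tool_pos']),o['tool_pos'][2],'F',o['wrist_force'].round(1),o['width'],o['time'])
E
python3 -c "
from chk import *
s=snap('top'); save(s,'top2.png')
h=hsv(s);m=(h[...,0]>22)&(h[...,0]<33)&(h[...,1]>150)&(h[...,2]>120)&(cloud(s)[...,2]<.045); m[:,:300]=0;m[:,440:]=0; r=rect(s,m,.03); print('meter',r,cub(r[:2]/1e3))
at(-105,44,.0073)"
```

```text
tcp cubby [-199.8   44.2] 0.007312015302758667 F [ 0.6 -2.9  3.2] 0.061936003970878645 9.6
meter [559.3 -55.   44.9   9.1 -76.2] [-125.5   17. ]
turn [0.0011 0.0012 0.0008] cm [-9.49 -0.03  0.01] q [-0.06  0.25  1.59 -0.    1.3  -0.28]
```

View pics/top2.png

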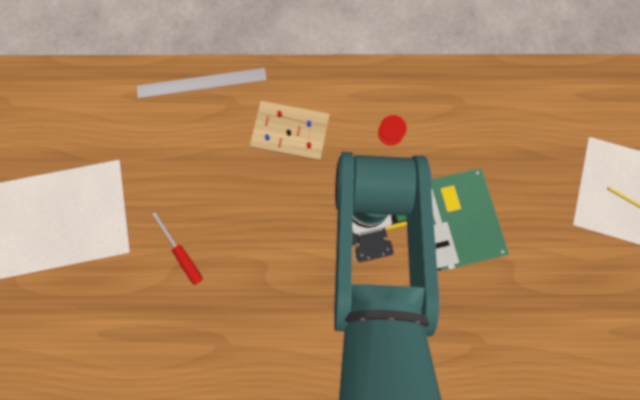

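The top view shows the arm over the meter. The visible yellow edge at (397,225) lies where expected, and the cover with its grip at (442,244) stands over the grey bay. Sliding in.

>>> {"api": "move_arm", "payload": {
  "deltas": [0, 0, 0, -1.5, 0, 0, 0.5, 0, 0, 0, -3, 0, 0, 0.5, 0, 0, 0, -4.5, 0, 0, 0.5, 0, 0, 0, -6, 0, 0, 0.5, 0, 0, 0, -7.5, 0, 0, 0.5, 0, 0, 0, -8.8, 0, 0, 0.5, 0, 0, 0, -9.5, 0, 0, 0.5, 0, 0, 0, -9.5, 0, 0, 0.5]
}}

```text
time: 10.45
tool_pos: [0.5903, -0.0678, 0.0073]
ee_rot: [3.14, -0.003, 1.793]
wrist_force: [-0.7, 1.0, 5.5]
width: 0.0617
finger_force: 30.0
```

```bash
python3 -c "
from chk import *"
```

```text
tcp cubby [-106.2   44.4] 0.007303598687943388 F [-0.7  1.   5.5] 0.06169485503498707 10.45
```

>>> {"api": "move_arm", "payload": {
  "deltas": [0, 0, 0, 0, 0, 0, -0.6, 0, 0, 0, 0, 0, 0, -0.6, 0, 0, 0, 0, 0, 0, -0.6, 0, 0, 0, 0, 0, 0, -0.6, 0, 0, 0, 0, 0, -2, -0.6, 0, 0, 0, 0, 0, -5, -0.6, 0, 0, 0, 1, 0, -7, -0.6, 0, 0, 0, 4.4, 0, -7, 1]
}}

```text
time: 11.25
tool_pos: [0.5831, -0.0283, 0.0809]
ee_rot: [3.134, 0.004, 1.788]
wrist_force: [0.4, 0.8, 0.3]
width: 0.0704
finger_force: 0.0
```

>>> {"api": "move_arm", "payload": {
  "deltas": [0, 0, 0, 1.5, 0, 0, 1, 0, 0, 0, 1.5, 0, 0, 1, 0, 0, 0, 1.5, 0, 0, 1, 0, 0, 0, 1.5, 0, 0, 1, 0, 0, 0, 1.5, 0, 0, 1, 0, 0, 0, 1.5, 0, 0, 1, 0, 0, 0, 1.5, 0, 0, 1, 0, 0, 0, 1.5, 0, 0, 1]
}}

```text
time: 12.05
tool_pos: [0.5768, -0.0119, 0.0768]
ee_rot: [-3.142, -0.0, 1.792]
wrist_force: [0.1, 0.2, 0.1]
width: 0.0069
finger_force: 0.0
```

```bash
python3 -c "
from chk import *
w=snap('wrist'); save(w,'w4.png')
h=hsv(w);m=(h[...,0]>20)&(h[...,0]<35)&(h[...,1]>120)&(h[...,2]>80); P=cloud(w); m&=(P[...,2]>.024)&(P[...,2]<.04)
q=P[m]; c=np.array([cub(p) for p in q]); print(len(c),c.min(0),c.max(0))
at(-150,44,.012)"
```

```text
tcp cubby [-163.7   43.6] 0.07676537848199541 F [0.1 0.2 0.1] 0.006859015579206832 12.05
164 [-119.4   39.5] [-110.1   74.6]
turn [ 0.     -0.     -0.0005] cm [-1.37  0.04  6.48] q [-0.12  0.21  1.5   0.    1.44 -0.34]
```

View pics/w4.png

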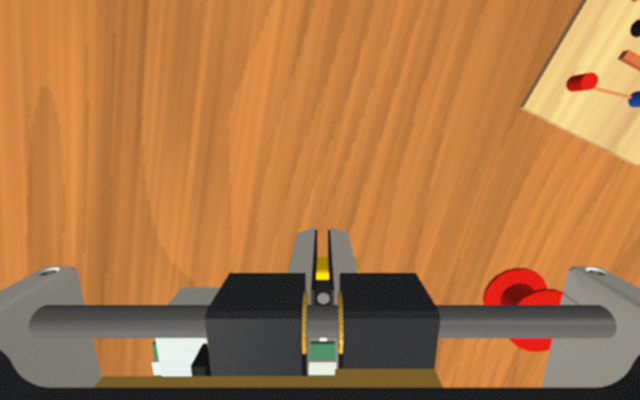

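The wrist view shows the closed fingers at (322,250) just outside the meter's yellow end. Descending and pushing.

>>> {"api": "move_arm", "payload": {
  "deltas": [0, 0, 0, -1, 0, 3, 1, 0, 0, 0, -1, 0, 6.5, 1, 0, 0, 0, -1, 0, 6.5, 1, 0, 0, 0, -3, 0, 6.5, 1, 0, 0, 0, -4.5, 0, 6.5, 1, 0, 0, 0, -6, 0, 6.5, 1, 0, 0, 0, -7, 0, 6.5, 1, 0, 0, 0, -7.8, 0, 6.5, 1]
}}

```text
time: 12.9
tool_pos: [0.5947, -0.0882, 0.013]
ee_rot: [3.14, -0.001, 1.792]
wrist_force: [-1.0, 3.1, 1.7]
width: 0.0006
finger_force: 1.5
```

>>> {"api": "move_arm", "payload": {
  "deltas": [0, 0, 0, 0, 0, 0, 1, 0, 0, 0, -0.2, 0, 0, 1, 0, 0, 0, -0.4, 0, 0, 1, 0, 0, 0, -0.4, 0, 0, 1]
}}

```text
time: 13.3
tool_pos: [0.5947, -0.0911, 0.0119]
ee_rot: [3.142, -0.001, 1.793]
wrist_force: [-0.6, 1.9, 0.8]
width: 0.0008
finger_force: 1.0
```

```bash
python3 -c "
from chk import *"
```

```text
tcp cubby [-82.4  43.6] 0.011903257539684343 F [-0.6  1.9  0.8] 0.0007677895659998378 13.3
```

>>> {"api": "move_arm", "payload": {
  "deltas": [0, 0, 0, -0.2, 0, 0, 1, 0, 0, 0, -0.3, 0, 0, 1, 0, 0, 0, -0.4, 0, 0, 1, 0, 0, 0, -0.4, 0, 0, 1]
}}

```text
time: 13.7
tool_pos: [0.5949, -0.0918, 0.0119]
ee_rot: [-3.141, -0.007, 1.793]
wrist_force: [-2.6, 8.8, 4.4]
width: 0.0003
finger_force: 4.9
```

Firm contact with the back wall. Backing off, rising and checking.

>>> {"api": "move_arm", "payload": {
  "deltas": [0, 0, 0, 0.4, 0, 0, 1, 0, 0, 0, 3, 0, 0, 1, 0, 0, 0, 6, 0, 0, 1, 0, 0, 0, 8, 0, -3, 1, 0, 0, 0, 8, 0, -8, 0, 0, 0, 0, 8, 0, -13, -1, 0, 0, 0, 8, 0, -18, -1, 0, 0, 0, 8, 0, -18, -1]
}}

```text
time: 14.5
tool_pos: [0.5825, -0.0187, 0.2017]
ee_rot: [3.125, 0.008, 1.792]
wrist_force: [0.2, 0.2, 0.1]
width: 0.0292
finger_force: 0.0
```

>>> {"api": "move_arm", "payload": {
  "deltas": [0, 0, 0, 0, 0, 0, -1, 0, 0, 0, 0, 0, 0, -1, 0, 0, 0, 0, 0, 0, -1, 0, 0, 0, 0, 0, 0, -1]
}}

```text
time: 14.9
tool_pos: [0.5772, -0.0175, 0.1894]
ee_rot: [-3.138, -0.001, 1.792]
wrist_force: [0.4, -1.0, -0.7]
width: 0.0608
finger_force: 0.0
```

```bash
python3 -c "
from chk import *
w=snap('wrist'); save(w,'w5.png')
h=hsv(w);m=(h[...,0]>20)&(h[...,0]<35)&(h[...,1]>120)&(h[...,2]>80); P=cloud(w); m&=(P[...,2]>.02)&(P[...,2]<.04)
q=P[m]; c=np.array([cub(p) for p in q]); print(len(c),c.min(0),c.max(0))
k=(h[...,2]<70)&(abs(P[...,2]-.079)<.006)&(np.hypot(P[...,0]-.514,P[...,1]+.134)<.04)
r=rect(w,k,.08); print(k.sum(),r,cub(r[:2]/1e3))
at(-58,-44,.11)"
```

```text
tcp cubby [-158.1   42.7] 0.18943903838726384 F [ 0.4 -1.  -0.7] 0.06082734495144897 14.9
566 [-73.3  14.8] [-53.8  75.5]Traceback (most recent call last):
  File "<string>", line 7, in <module>
    r=rect(w,k,.08); print(k.sum(),r,cub(r[:2]/1e3))
  File "m.py", line 3, in rect
    c=max(cv2.findContours(m.astype(np.uint8),cv2.RETR_EXTERNAL,cv2.CHAIN_APPROX_NONE)[0],key=cv2.contourArea)[:,0]
      ~~~^^^^^^^^^^^^^^^^^^^^^^^^^^^^^^^^^^^^^^^^^^^^^^^^^^^^^^^^^^^^^^^^^^^^^^^^^^^^^^^^^^^^^^^^^^^^^^^^^^^^^
ValueError: max() iterable argument is empty
```

View pics/w5.png

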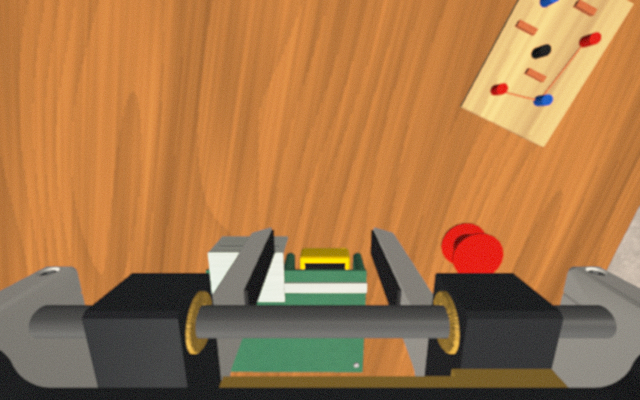

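The wrist view shows the meter's yellow end at (325,258), centred in its bay with about 8 mm protruding, and the cover at (247,270) over the grey bay. Going back to the cover grip.

```bash
python3 -c "
from chk import *
go([.5143,-.1345,.12],12.7)"
```

```text
tcp cubby [-158.1   42.9] 0.18990961376108695 F [-0.2  0.4 -0.7] 0.06512979811402736 14.95
turn [-0.0031 -0.001  -0.0003] cm [-10.04  -8.7    7.01] q [-0.13  0.15  1.33 -0.    1.66 -0.35]
```

>>> {"api": "move_arm", "payload": {
  "deltas": [0, 0, 0, -2.5, -2.2, 0, -1, 0, 0, 0, -5, -4.4, 0, -1, 0, 0, 0, -7.5, -6.5, 1, -1, 0, 0, 0, -10, -8.7, 3, -1, 0, 0, 0, -10, -8.7, 6, -0.5, 0, 0, 0, -10, -8.7, 7, -0.2, 0, 0, 0, -10, -8.7, 7, 0, 0, 0, 0, -10, -8.7, 7, 0]
}}

```text
time: 15.75
tool_pos: [0.5158, -0.1337, 0.1225]
ee_rot: [3.141, 0.0, 1.793]
wrist_force: [0.9, 0.9, 0.2]
width: 0.0654
finger_force: 0.0
```

```bash
python3 -c "
from chk import *
w=snap('wrist')
h=hsv(w);P=cloud(w)
k=(h[...,2]<70)&(abs(P[...,2]-.079)<.006)&(np.hypot(P[...,0]-.514,P[...,1]+.134)<.03)
print(k.sum(),rect(w,k,.08))
go([.5143,-.1345,.062],12.7)"
```

```text
tcp cubby [-58.2 -42.7] 0.12247783935865247 F [0.9 0.9 0.2] 0.06536101045050506 15.75
468 [ 514.5 -133.9   29.1    9.4  -77.3]
turn [0.0019 0.0011 0.0009] cm [-0.01 -0.22  6.12] q [-0.36  0.08  1.54  0.    1.52 -0.58]
```

>>> {"api": "move_arm", "payload": {
  "deltas": [0, 0, 0, 0, -0.15, 3, 0, 0, 0, 0, 0, -0.15, 6, 0, 0, 0, 0, 0, -0.15, 6, 0, 0, 0, 0, 0, -0.15, 6, 1, 0, 0, 0, 0, -0.15, 6, 1, 0, 0, 0, 0, -0.15, 6, 1, 0, 0, 0, 0, -0.15, 6, 1, 0, 0, 0, 0, -0.15, 6, 1]
}}

```text
time: 16.6
tool_pos: [0.5144, -0.1346, 0.0628]
ee_rot: [3.14, 0.001, 1.792]
wrist_force: [0.5, 0.2, 1.9]
width: 0.0116
finger_force: 30.0
```

>>> {"api": "move_arm", "payload": {
  "deltas": [0, 0, 0, 0, 0, 0, 1, 0, 0, 0, 0, 0, 0, 1, 0, 0, 0, 0, 0, 0, 1, 0, 0, 0, 0, 0, 0, 1]
}}

```text
time: 17.0
tool_pos: [0.5144, -0.1346, 0.0628]
ee_rot: [3.14, 0.001, 1.792]
wrist_force: [-0.1, 0.3, 5.9]
width: 0.0118
finger_force: 30.0
```

>>> {"api": "move_arm", "payload": {
  "deltas": [0, 0, 0, 0, 1, 0, 1, 0, 0, 0, 0, 2.5, 0, 1, 0, 0, 0, 0, 4, 0, 1, 0, 0, 0, 0, 5.5, 0, 1, 0, 0, 0, 0, 7, 0, 1, 0, 0, 0, 0, 8.2, 0, 1, 0, 0, 0, 0, 8.6, 0, 1, 0, 0, 0, 0, 8.6, 0, 1]
}}

```text
time: 17.8
tool_pos: [0.5991, -0.1156, 0.0629]
ee_rot: [3.139, 0.001, 1.793]
wrist_force: [1.3, -0.3, 5.0]
width: 0.012
finger_force: 30.0
```

>>> {"api": "move_arm", "payload": {
  "deltas": [0, 0, 0, 0, 0.1, 0, 1, 0, 0, 0, 0, 0.3, 0, 1, 0, 0, 0, 0, 0.4, 0, 1, 0, 0, 0, 0, 0.4, 0, 1, 0, 0, 0, 0, 0.4, 0, 1]
}}

```text
time: 18.3
tool_pos: [0.6003, -0.1153, 0.0628]
ee_rot: [-3.139, 0.0, 1.792]
wrist_force: [-4.8, -1.3, 7.4]
width: 0.0119
finger_force: 30.0
```

```bash
python3 -c "
from chk import *"
```

```text
tcp cubby [-57.6  43.7] 0.06280668395751315 F [-4.8 -1.3  7.4] 0.011910568987204564 18.3
```

At the stop, 88 mm from the other end. Releasing and retreating.

>>> {"api": "move_arm", "payload": {
  "deltas": [0, 0, 0, 0, -0.2, 0, 0.4, 0, 0, 0, 0, -0.2, 0, 0.3, 0, 0, 0, 0, -0.2, 0, 0.3, 0, 0, 0, 0, -0.2, 0, 0.3, 0, 0, 0, 0, -0.2, -4, 0.3, 0, 0, 0, 0, -0.2, -8, 0.3, 0, 0, 0, 0, -0.2, -12, 0.3, 0, 0, 0, 0, -0.2, -15, 0.3]
}}

```text
time: 19.1
tool_pos: [0.6002, -0.1152, 0.2147]
ee_rot: [3.139, 0.001, 1.792]
wrist_force: [-0.0, -0.4, -0.4]
width: 0.0332
finger_force: 0.0
```

>>> {"api": "move_arm", "payload": {
  "deltas": [0, 0, 0, -3, 0, 0, -1, 0, 0, 0, -6, 0, 0, -1, 0, 0, 0, -6, 0, 0, -1, 0, 0, 0, -6, 0, 0, -1]
}}

```text
time: 19.5
tool_pos: [0.6126, -0.1737, 0.211]
ee_rot: [-3.141, -0.002, 1.791]
wrist_force: [0.6, -1.1, 0.2]
width: 0.0617
finger_force: 0.0
```

```bash
python3 -c "
from chk import *
w=snap('wrist'); save(w,'w6.png')
h=hsv(w);P=cloud(w)
k=(h[...,2]<70)&(abs(P[...,2]-.079)<.006)&(np.hypot(P[...,0]-.6,P[...,1]+.115)<.04)
r=rect(w,k,.08); print(k.sum(),r,cub(r[:2]/1e3))
m=(h[...,0]>22)&(h[...,0]<33)&(h[...,1]>150)&(h[...,2]>120)&(abs(P[...,2]-.052)<.006)
r=rect(w,m,.052); print('tag',r,cub(r[:2]/1e3))"
```

```text
tcp cubby [ 2.1 42.9] 0.21096934283035865 F [ 0.6 -1.1  0.2] 0.061740941172095005 19.5
244 [ 600.7 -116.2   26.5    8.1  -77.4] [-56.7  43.9]
tag [ 612.2 -166.9   50.4   27.7   12.6] [-4.7 44. ]
```

View pics/w6.png

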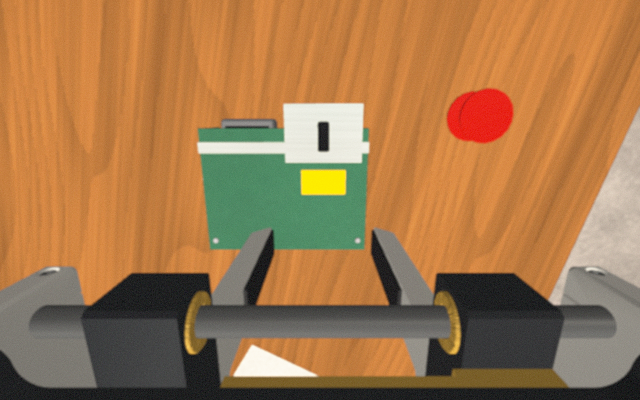

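The final view shows the cover grip at (323,136) in line with the tag at (323,182), and the grey meter in place at (248,124). The measured offset between grip and tag is about 0.1 mm, so I'm handing in.

```bash
python3 -c "
from bench import robot
print(robot.close_job())"
```

```text
the job is handed in; nothing more can be done
None
```

The yellow meter is face up against the back of its tagged bay and the cover is at its end stop in front of it, centred on the tag by my measurement; I handed the job in at about 19.5 s, and the close call did not report a verdict.

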